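# Change over the batteries on charge at the event tent's desk

## Robot

A 7-joint arm with a two-finger parallel gripper is mounted at the origin on the work surface. World frame = base frame: x ahead of the robot, y to its left, z up, the work surface at z = 0. Lengths are in m, angles in rad, forces in N, time in s.
With the tool pointing down it reaches from about 0.4 to 0.85 m from the base axis. Payload 4.5 kg.
Tool frame: the origin (TCP) lies on the centre line of the jaws, within the pads' length; the fingertips stand 11 mm ahead of it and the grasp point (between the pads) lies 8 mm behind it; z points along the fingers, y is the line along which they close (so a half turn about z gives the same grasp; the last joint's range is limited). The gripper opens to 88 mm and grips with 3 to 60 N. Pads are 18 mm wide; open, the fingers measure 123 mm over their backs; the gripper's body (75 mm by 187 mm) begins 45 mm behind the grasp point.
Start: joints at [-1.129, 0.689, -0.195, 1.565, 0.157, 0.902, -0.215], TCP at [0.248, 0.574, 0.25] pointing down, gripper open.
Joint ranges: [-3.01, 3.01], [-0.46, 2.08], [-1.47, 1.51], [0.13, 2.56], [-1, 4.14], [0.04, 2.09], [-2.66, 2.66]. Speed limits (rad/s): [2.57, 2.57, 3.14, 3.14, 3.14, 3.14, 3.14].

## Interface

Orientations are given as a unit quaternion [x, y, z, w].
In Python, from plant import * gives the robot as it stands. The module is installed in compiled form; this text tells all that it offers.
- The arm moves only by the tool send_rows, never from a script. Its argument "motion" is a list of rows, each an object of numbers: "x", "y", "z": the shift along the tool's x, y, z in cm; "rx", "ry", "rz": the turn, a rotation vector about the tool's x, y, z in rad; "jaw": the finger opening in cm, from 0 to 8.81. In form: [{"x": .., "y": .., "z": .., "rx": .., "ry": .., "rz": .., "jaw": ..}, ...]. A call has exactly 5 rows; each row shifts and turns the commanded pose from where the row before left it, along the tool's axes as they then stand; what a row does not reach is not made up. A row lasts 1/10 s, in which the tool goes at most 50 mm and 8.59 degrees, less where a joint would pass 70% of its speed; a pose out of reach is approached as far as the arm can. A call is refused whole if a number of a shift passes 5 or a number of a turn 0.15, either way. A call with a gripper value outside its range is refused whole. The fingers move at their own pace and stop on an object; "grip_force" is the grip in N (left out, the last holds). Time passes only in rows, so rows that do not move let the fingers close, or fill a call up. It gives the time, the measured TCP pose, the force, the opening and the grip force at its end, in the units of the state.
- get_state(): the state, without advancing time (a new reading comes with each control period).
- snapshot(name): name is "side" or "top"; returns a dict with "img" (400x640x3 uint8, red, green, blue), "vertical_fov" (degrees; the focal length in pixels is half the picture's height over the tangent of half this angle, whatever the lens; pixels are square), "cx", "cy" (the principal point, pixels), "extrinsics" (4x4, takes a point from camera to world coordinates). Camera axes: x right, y up, looking along -z (the intrinsics and any distortion apply to the point x, -y, -z); pixel columns grow to the right and rows downward; lengths in m; the calibration is good to about 2 mm. A picture is of the moment at which its call begins. There is no depth.
- finish_job(): hands the job in; it is judged then, once.
The state is a dict: "clock": time; "q": joint angles; "qd": joint speeds; "joint_torque": joint torques, N m; "tool_pos": TCP position; "eef_rot": TCP orientation; "contact_force": force on the tool from outside, world axes, zero at the start; "moment": the same for the moment, N m; "opening": opening from 0.0 (shut) to 1.0 (fully open); "finger_force": force on a finger pad.
Only numpy, scipy, OpenCV 4.12 (cv2) and the standard library are available. Lean on these libraries where they do the work, as an engineer would, in place of code of your own. Each camera call takes 0.05 s, during which the arm holds its last target. There are 200 camera calls.

## Task

The green battery is full and the orange and blue ones are flat: first pull the green battery's contact cap off, out to its stop, then press the orange and blue caps fully home on their batteries. When that is done, start the charger by pushing the yellow foot-switch pedal down to its stop for a moment and letting it come back up. Leave everything else on the table where it is, not shoved or knocked over.

Things in the scene. Friction and masses are not known exactly. Their poses are not given: they have to be found in the camera images.
- cradle_green: Fixed cradle, green-banded battery: grey base 120 x 90 x 20 mm, origin under its centre. Black battery, 46 mm across, leans 0.5 rad from vertical to own -x; its axis starts at (50, 0, 30) mm, free end 120 mm up it. Two 8 mm steel guide rods parallel to it, 40 mm off its axis on the +x and -x sides (y sides free), end in 14 mm heads 186 mm up the axis.
- cap_green (a joint): Travel in m of the green cap along its rods: 0 = fully home on the battery, 0.04 = fully off, at the stop. Its catch springs grip the rods: about 8 N shifts it either way, anywhere along its travel, and it stays where it is left. It cannot leave the rods.
- grip_green (a point): Centre of the green knob on the cap (moves with it): 34 mm across, 40 mm long; point 23 mm above the cap's crossbar (100 x 34 x 8 mm), 17 mm below the knob's top. Own z = pull-off direction, up along the leaning battery; own x = towards the rods, so grip across own y. Cap home: rod heads end 28 mm further along z, at x = +-40 mm.
- cradle_orange: Fixed cradle, orange-banded battery: grey base 120 x 90 x 20 mm, origin under its centre. Black battery, 46 mm across, leans 0.6 rad from vertical to own -x; its axis starts at (50, 0, 30) mm, free end 120 mm up it. Two 8 mm steel guide rods parallel to it, 40 mm off its axis on the +x and -x sides (y sides free), end in 14 mm heads 186 mm up the axis.
- cap_orange (a joint): Travel in m of the orange cap along its rods: 0 = fully home on the battery, 0.04 = fully off, at the stop. Its catch springs grip the rods: about 8 N shifts it either way, anywhere along its travel, and it stays where it is left. It cannot leave the rods.
- grip_orange (a point): Centre of the orange knob on the cap (moves with it): 34 mm across, 40 mm long; point 23 mm above the cap's crossbar (100 x 34 x 8 mm), 17 mm below the knob's top. Own z = pull-off direction, up along the leaning battery; own x = towards the rods, so grip across own y. Cap home: rod heads end 28 mm further along z, at x = +-40 mm.
- cradle_blue: Fixed cradle, blue-banded battery: grey base 120 x 90 x 20 mm, origin under its centre. Black battery, 46 mm across, leans 0.68 rad from vertical to own -x; its axis starts at (50, 0, 30) mm, free end 120 mm up it. Two 8 mm steel guide rods parallel to it, 40 mm off its axis on the +x and -x sides (y sides free), end in 14 mm heads 186 mm up the axis.
- cap_blue (a joint): Travel in m of the blue cap along its rods: 0 = fully home on the battery, 0.04 = fully off, at the stop. Its catch springs grip the rods: about 8 N shifts it either way, anywhere along its travel, and it stays where it is left. It cannot leave the rods.
- grip_blue (a point): Centre of the blue knob on the cap (moves with it): 34 mm across, 40 mm long; point 23 mm above the cap's crossbar (100 x 34 x 8 mm), 17 mm below the knob's top. Own z = pull-off direction, up along the leaning battery; own x = towards the rods, so grip across own y. Cap home: rod heads end 28 mm further along z, at x = +-40 mm.
- pedal_base: Fixed dark steel base of the foot switch, 140 x 84 x 10 mm; origin under its centre; the pedal's hinge lies at (55, 0, 22) mm in its frame, along y.
- pedal (a joint): Angle in rad of the yellow sprung pedal: 0 = up (at rest), 0.22 = down on its stop. About 6 N at the tread to start it moving, 10 N at the stop; it rises by itself when let go.
- tread (a point): Where to press: on the pedal's ribbed top face, centre line, 100 mm from the hinge, 23 mm from the free end. Yellow plate 125 x 66 mm; at rest it rises 0.27 rad from the hinge towards the base's -x, this point 53 mm above the table; pressed, it goes down 22 mm. Site axes at rest are those of pedal_base, without the plate's slope.
- thermos: Steel vacuum flask, upright, 68 mm across, 195 mm tall. Bystander, loose; origin at the centre of its underside.
- drink_bottle: Clear sports bottle with red band and black cap, upright, 68 mm across, 180 mm tall. Bystander, loose; origin at the centre of its underside.
- cup: White open cup, upright, 76 mm across the rim, 90 mm tall. Bystander, loose; origin at the centre of its underside.
- helmet_camera: Black helmet camera, 55 x 62 x 50 mm with a 16 mm lens at -x. Bystander, loose; origin at the centre of its underside.
- mains_adapter: White mains adapter, 60 x 60 x 36 mm with two prongs at +x. Bystander, loose; origin at the centre of its underside.
- tape_roll: Grey roll of tape lying flat, 100 mm across, 48 mm tall. Bystander, loose; origin at the centre of its underside.
- radio: Black handheld radio lying on its back, 130 x 58 x 34 mm, 70 mm aerial at +x. Bystander, loose; origin at the centre of its underside.

How it is judged:
On the way, in this order (a step that is already met when the one before it is completed fails the run):
1. the green cap is pulled off, out to its stop (more than 36 mm), while neither the orange nor the blue cap has been pressed on (both more than 15 mm off) (value of joint cap_green above 0.036 m and value of joint each of cap_orange, cap_blue above 0.015 m), for 0.2 s.
2. the orange and blue caps are both fully home (within 4 mm), the green one still off (value of joint cap_green above 0.036 m and value of joint each of cap_orange, cap_blue below 0.004 m), for 0.2 s.
3. the pedal is down at its stop (beyond 0.19 rad) with the caps still so (all of step 2 and value of joint pedal above 0.19 rad), for 0.1 s.
At the end, for the whole second after the job is handed in: Green cap off at its stop (joint above 0.036 m), orange and blue caps home (below 0.004 m), pedal back up (below 0.05 rad), every bystander at rest (under 0.02 m/s), upright (within 0.2 rad) and within 30 mm of where it started (all of step 2 and value of joint pedal below 0.05 rad and distance of each of thermos, drink_bottle, cup, helmet_camera, mains_adapter, tape_roll, radio from where it was at the start of the episode below 0.03 m and angle between each of thermos, drink_bottle, cup, helmet_camera, mains_adapter, tape_roll, radio's own z axis and vertical below 0.2 rad and linear speed of each of thermos, drink_bottle, cup, helmet_camera, mains_adapter, tape_roll, radio below 0.02 m/s); the robot touches nothing.
It fails at once if the pedal is pressed (beyond 0.12 rad) while the orange or blue cap is still more than 8 mm off, or the green one less than 32 mm off (value of joint pedal above 0.12 rad and (value of joint any of cap_orange, cap_blue above 0.008 m or value of joint cap_green below 0.032 m)).
It fails at once if a bystander is shoved more than 40 mm or tipped more than 0.4 rad (distance of any of thermos, drink_bottle, cup, helmet_camera, mains_adapter, tape_roll, radio from where it was at the start of the episode above 0.04 m or angle between any of thermos, drink_bottle, cup, helmet_camera, mains_adapter, tape_roll, radio's own z axis and vertical above 0.4 rad).
It also fails if it takes over 72 s, if anything falls off the work surface, if the arm or the gripper's body presses on something with over 40 N, if the wrist force passes 120 N, or if a joint passes its speed limit or range.

## Working session

There is one attempt and no reset: what is moved stays moved. The work goes in short steps, Python scripts to look and compute and a tool call to move; the robot and the scene stay as the last step left them, time stands still between calls to the robot, and variables do not carry over. Pictures are saved under pics/ and viewed, at most 10 in all, crops included, and the job is handed in when it is done.

Besides the shell and the picture viewer there is one more tool, called as a command line: name --argument value ..., lists and objects as JSON in quotes. send_rows: Moves the arm, as the interface text tells. Its arguments: {"type":"object","properties":{"motion":{"type":"array"},"grip_force":{"type":"number"}},"required":["motion"]}

```bash
mkdir -p pics
python3 - <<'E'
from plant import *
import cv2,numpy as np,pickle
d={}
for n in("side","top"):
    s=snapshot(n);d[n]=s
    cv2.imwrite(f"pics/{n}0.png",s["img"][:,:,::-1])
    print(n,{k:v for k,v in s.items() if k!="img"})
pickle.dump(d,open("snap0.pkl","wb"))
print(get_state())
E
```

```text
side {'vertical_fov': 57.91428404176032, 'cx': 322.2751496458469, 'cy': 202.0051284582765, 'extrinsics': array([[ 0.96733481,  0.15738358, -0.19873043,  0.39434513],
       [-0.2530734 ,  0.5539631 , -0.79314484, -0.66380896],
       [-0.01473865,  0.81752999,  0.57569739,  0.59834732],
       [ 0.        ,  0.        ,  0.        ,  1.        ]])}
top {'vertical_fov': 56.513006021144804, 'cx': 322.2898462807539, 'cy': 192.34340856786204, 'extrinsics': array([[-0.02144841,  0.99382949, -0.10882515,  0.46394328],
       [-0.99967679, -0.02280497, -0.0112362 ,  0.00833044],
       [-0.01364862,  0.10854898,  0.9939974 ,  0.98212632],
       [ 0.        ,  0.        ,  0.        ,  1.        ]])}
{'clock': 0.1, 'q': array([-1.12912852,  0.68987204, -0.19448658,  1.56622192,  0.15727979,
        0.90253292, -0.21511781]), 'qd': array([-0.00178726, -0.00247181, -0.00097652, -0.00254187, -0.00126695,
        0.00101163,  0.00063253]), 'joint_torque': array([-3.07926348e-03, -5.28495955e+01, -1.27126817e+00, -1.53836900e+01,
       -5.24709548e-02,  1.97768539e-03,  3.94945585e-05]), 'tool_pos': array([0.24774284, 0.57320244, 0.24901173]), 'eef_rot': array([ 2.02514449e-01,  9.79278928e-01, -8.17729737e-04, -1.01294039e-04]), 'contact_force': array([0.23151682, 0.956091  , 0.79615775]), 'moment': array([-0.00741259,  0.0151003 ,  0.00210022]), 'finger_force': 0.0, 'opening': 0.9986813090291473}
```

View pics/side0.png

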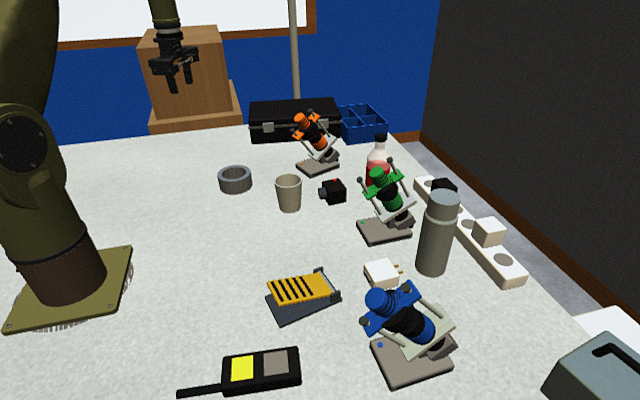

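View pics/top0.png

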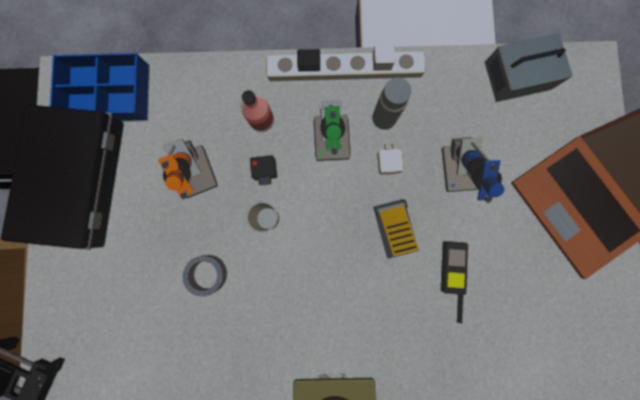

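The side view shows the pedal near (300,290), the green knob at (378,175), orange at (303,122) and blue at (378,300). The top view shows green at (333,135), orange (180,175), blue (485,178) and the pedal (397,230). I'll enlarge the batteries and pedal to get details.

Run:
```python
import cv2,numpy as np,pickle
d=pickle.load(open("snap0.pkl","rb"))
def c(n,x,y,w,h): return cv2.resize(d[n]["img"][y:y+h,x:x+w,::-1],(260,260*h//w),interpolation=cv2.INTER_CUBIC)
r1=[c("top",300,90,65,75),c("top",150,130,70,80),c("top",435,125,75,86)]
r2=[c("side",350,155,70,90),c("side",285,100,65,80),c("side",350,280,110,115)]
def row(r): return np.hstack([cv2.resize(i,(260,298)) for i in r])
cv2.imwrite("pics/crops.png",np.vstack([row(r1),row(r2)]))
```

```text
(no output)
```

View pics/crops.png

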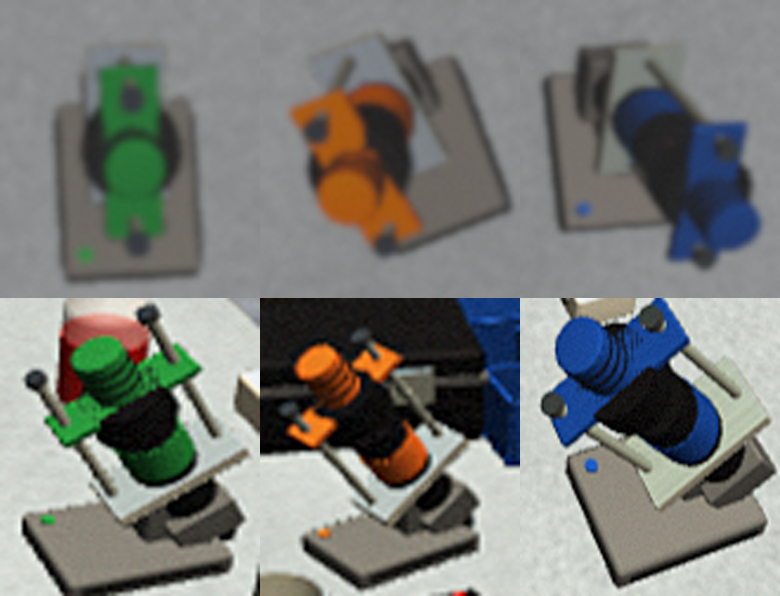

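The crops show the green cap home with its rods sticking out beyond it. The orange and blue caps are off, up against the rod heads. All rod heads and most base corners are clear, so I'll fit x, y and yaw per cradle to those points in both views.

```bash
cat > h.py <<'E'
import numpy as np,cv2,pickle
from scipy.optimize import least_squares
from scipy.spatial.transform import Rotation as R
d=pickle.load(open("snap0.pkl","rb"))
def proj(n,P):
    s=d[n];E=s["extrinsics"];f=200/np.tan(np.radians(s["vertical_fov"]/2))
    p=(np.atleast_2d(P)-E[:3,3])@E[:3,:3]
    return np.c_[s["cx"]+f*p[:,0]/-p[:,2],s["cy"]+f*p[:,1]/p[:,2]]
def ray(n,u,v,z):
    s=d[n];E=s["extrinsics"];f=200/np.tan(np.radians(s["vertical_fov"]/2))
    r=E[:3,:3]@np.array([(u-s["cx"])/f,-(v-s["cy"])/f,-1]);o=E[:3,3]
    return o+r*(z-o[2])/r[2]
E
cat > fit.py <<'E'
from h import *
# crop origin/scales
C={'g':(("top",300,90,4,3.97),("side",350,155,3.714,3.311),.5,(.8,.0)),
'o':(("top",150,130,3.714,3.725),("side",285,100,4,3.725),.6,(.8,.3)),
'b':(("top",435,125,3.467,3.465),("side",350,280,2.364,2.591),.68,(.7,-.3))}
O={'g':([("H",131,97),("h",137,242),((-60,45),67,276),((-60,-45),200,271)],[("H",149,16),("h",37,81),((-60,45),24,217),((-60,-45),80,282),((60,-45),232,262)]),
'o':([("H",56,129),("h",125,240),((-60,-45),250,208),((60,-45),188,58)],[("H",104,38),("h",29,113),((-60,45),44,242),((-60,-45),105,285),((60,-45),218,249)]),
'b':([("H",207,148),("h",184,256),((-60,45),40,228),((60,45),25,75)],[("H",133,20),("h",34,107),((-60,45),48,157),((-60,-45),100,282),((60,-45),245,227)])}
res={}
for k in C:
    l=C[k][2];ax=np.array([-np.sin(l),0,np.cos(l)]);tx=np.array([np.cos(l),0,np.sin(l)]);b=np.array([.05,0,.03])
    M,U,V=[],[],[]
    for (n,x0,y0,sx,sy),obs in zip(C[k][:2],O[k]):
        for t,u,v in obs:
            M.append(b+.183*ax+(.04 if t=="H" else -.04)*tx if isinstance(t,str) else np.array([*t,20])/1e3)
            U.append((x0+u/sx,y0+v/sy));V.append(n)
    M=np.array(M);U=np.array(U)
    def f(p):
        W=M@R.from_euler('z',p[2]).as_matrix().T+[p[0],p[1],0]
        return np.concatenate([proj(n,w)[0]-u for n,w,u in zip(V,W,U)])
    s=least_squares(f,[*C[k][3],0],loss='soft_l1');p=s.x
    print(k,p.round(4));print(f(p).reshape(-1,2).round(1).tolist())
    Rz=R.from_euler('z',p[2]).as_matrix();o=np.array([p[0],p[1],0])
    off=0 if k=='g' else .04
    g=o+Rz@(b+(.158+off)*ax);kt=o+Rz@(b+(.175+off)*ax)
    print("grip",g.round(4),"z",(Rz@ax).round(3),"knobtop px",proj("top",kt).round(1),proj("side",kt).round(1))
    res[k]=dict(o=o,yaw=p[2],grip=g,ax=Rz@ax,tx=Rz@tx,y=Rz[:,1])
# pedal
for n in("top","side"):
    hsv=cv2.cvtColor(d[n]["img"],cv2.COLOR_RGB2HSV)
    m=cv2.inRange(hsv,(18,140,90),(26,255,255))
    m=cv2.morphologyEx(m,cv2.MORPH_CLOSE,np.ones((9,9)))
    k,_,st,c=cv2.connectedComponentsWithStats(m);i=1+np.argmax(st[1:,4]);print(n,st[i],c[i])
    cn=cv2.findContours((k:=(_==i)).astype(np.uint8),0,2)[0][0]
    r=cv2.minAreaRect(cn);print(cv2.boxPoints(r).round(1).tolist(),cv2.approxPolyDP(cv2.convexHull(cn),3,True).tolist())
pickle.dump(res,open("res.pkl","wb"))
E
python3 fit.py
```

```text
g [ 0.718  -0.0107  0.0155]
[[0.9, -0.0], [0.4, -0.3], [-0.6, -0.3], [0.5, -0.4], [-0.1, -0.3], [-0.4, -0.4], [-0.9, -1.1], [-3.2, 1.4], [1.4, -1.8]]
grip [ 0.6922 -0.0111  0.1687] z [-0.479 -0.007  0.878] knobtop px [[334. 132.]] [[376.1 171.8]]
o [0.6354 0.3575 0.3718]
[[0.6, -0.1], [0.7, 0.7], [-0.1, -1.2], [0.6, -2.4], [-0.8, -0.3], [0.1, -0.6], [-1.5, -2.6], [-1.4, -3.0], [0.5, -4.7]]
grip [0.5778 0.3351 0.1934] z [-0.526 -0.205  0.825] knobtop px [[173.1 186.3]] [[295.6 112.7]]
b [ 0.6281 -0.3496  0.0483]
[[0.6, -0.1], [0.5, 0.0], [1.9, -0.1], [1.3, -1.2], [-0.2, 0.2], [-0.4, -0.0], [-1.1, -0.3], [-0.5, -1.1], [3.0, -1.7]]
grip [ 0.5537 -0.3532  0.184 ] z [-0.628 -0.03   0.778] knobtop px [[498.2 191.6]] [[373.1 296.8]]
top [ 380  206   38   50 1196] [398.2416388  230.56521739]
[[378.70001220703125, 212.0], [403.20001220703125, 204.10000610351562], [417.70001220703125, 249.10000610351562], [393.20001220703125, 257.0]] [[[403, 206]], [[417, 249]], [[393, 255]], [[380, 212]]]
side [ 267  272   66   35 1423] [298.61981729 288.67744202]
[[266.29998779296875, 281.5], [327.5, 269.29998779296875], [332.70001220703125, 295.29998779296875], [271.5, 307.5]] [[[332, 292]], [[279, 306]], [[267, 282]], [[317, 272]]]
```

```bash
cat >> h.py <<'E'
def tool(ax,tx,y): return np.c_[-tx,y,-ax]
def plan(p,Rm,wps):
    """wps: (name,pos,Rm,nrows); prints the constant row per segment in cm/rad"""
    for nm,P,Q,n in wps:
        w=R.from_matrix(Rm.T@Q).as_rotvec()/n;w=w.round(4);E=R.from_rotvec(w).as_matrix()
        A=np.zeros((3,3));T=Rm.copy()
        for _ in range(n): A+=T;T=T@E
        dd=(np.linalg.solve(A,P-p)*100).round(2)
        p=p+A@dd/100;Rm=T
        print(nm,n,"x",dd,"rot",w,"->",p.round(4))
    return p,Rm
E
python3 - <<'E'
from h import *
from plant import get_state
hm=(ray("top",403,206,.026)+ray("top",380,212,.026))/2;fm=(ray("top",417,249,.058)+ray("top",393,255,.058))/2
print("hinge",hm,"free",fm,np.linalg.norm(hm-fm))
hm=(ray("side",332,292,.026)+ray("side",317,272,.026))/2;fm=(ray("side",279,306,.058)+ray("side",267,282,.058))/2
print("side hinge",hm,"free",fm,np.linalg.norm(hm-fm))
print("thermos top",ray("top",398,87,.195),"side",ray("side",446,196,.195),"bottle",ray("top",249,97,.18),ray("side",381,138,.18))
res=pickle.load(open("res.pkl","rb"));s=get_state()
p=s["tool_pos"];Rm=R.from_quat(s["eef_rot"]).as_matrix()
g=res['g'];Q=tool(g['ax'],g['tx'],g['y']);t=g['grip']-.008*g['ax']
plan(p,Rm,[("up",np.array([.36,.45,.42]),Rm,5),("over",t+.14*g['ax']+[0,0,.04],Q,15),("pre",t+.06*g['ax'],Q,5),("in",t,Q,5)])
E
```

```text
hinge [ 0.52156873 -0.15750535  0.026     ] free [ 0.41359658 -0.18053278  0.058     ] 0.11494454033945595
side hinge [ 0.52257092 -0.15688543  0.026     ] free [ 0.41262852 -0.18807156  0.058     ] 0.11867563957809975
thermos top [ 0.77829583 -0.15349714  0.195     ] side [ 0.77302067 -0.1548099   0.195     ] bottle [0.77004892 0.17673451 0.18      ] [0.76484611 0.15693323 0.18      ]
up 5 x [-3.04 -1.38 -3.42] rot [0. 0. 0.] -> [0.36   0.4498 0.4201]
over 15 x [-2.24 -2.68  1.15] rot [-0.0072 -0.0328 -0.0276] -> [ 0.6297 -0.0126  0.324 ]
pre 5 x [0.39 0.01 2.29] rot [ 0.0001 -0.0001 -0.    ] -> [ 0.6674 -0.0115  0.2141]
in 5 x [ 0.  -0.   1.2] rot [ 0. -0. -0.] -> [ 0.6962 -0.011   0.1615]
```

send_rows --motion '[{"x":-3.04,"y":-1.38,"z":-3.42,"jaw":8.8},{"x":-3.04,"y":-1.38,"z":-3.42,"jaw":8.8},{"x":-3.04,"y":-1.38,"z":-3.42,"jaw":8.8},{"x":-3.04,"y":-1.38,"z":-3.42,"jaw":8.8},{"x":-3.04,"y":-1.38,"z":-3.42,"jaw":8.8}]' --grip_force 40

```text
schema error: expected keys x, y, z, rx, ry, rz, jaw
```

send_rows --motion '[{"x":-2.24,"y":-2.68,"z":1.15,"rx":-0.0072,"ry":-0.0328,"rz":-0.0276,"jaw":8.8},{"x":-2.24,"y":-2.68,"z":1.15,"rx":-0.0072,"ry":-0.0328,"rz":-0.0276,"jaw":8.8},{"x":-2.24,"y":-2.68,"z":1.15,"rx":-0.0072,"ry":-0.0328,"rz":-0.0276,"jaw":8.8},{"x":-2.24,"y":-2.68,"z":1.15,"rx":-0.0072,"ry":-0.0328,"rz":-0.0276,"jaw":8.8},{"x":-2.24,"y":-2.68,"z":1.15,"rx":-0.0072,"ry":-0.0328,"rz":-0.0276,"jaw":8.8}]'

```text
clock: 0.6
tool_pos: [0.3102, 0.4074, 0.1978]
eef_rot: [0.133, 0.988, 0.001, 0.084]
contact_force: [0.7, 1.2, -0.2]
opening: 0.999
finger_force: 0.0
```

send_rows --motion '[{"x":-2.24,"y":-2.68,"z":1.15,"rx":-0.0072,"ry":-0.0328,"rz":-0.0276,"jaw":8.8},{"x":-2.24,"y":-2.68,"z":1.15,"rx":-0.0072,"ry":-0.0328,"rz":-0.0276,"jaw":8.8},{"x":-2.24,"y":-2.68,"z":1.15,"rx":-0.0072,"ry":-0.0328,"rz":-0.0276,"jaw":8.8},{"x":-2.24,"y":-2.68,"z":1.15,"rx":-0.0072,"ry":-0.0328,"rz":-0.0276,"jaw":8.8},{"x":-2.24,"y":-2.68,"z":1.15,"rx":-0.0072,"ry":-0.0328,"rz":-0.0276,"jaw":8.8}]'

```text
clock: 1.1
tool_pos: [0.3813, 0.2616, 0.1656]
eef_rot: [0.079, 0.986, -0.017, 0.145]
contact_force: [-1.1, 0.3, -0.2]
opening: 0.997
finger_force: 0.0
```

send_rows --motion '[{"x":-2.24,"y":-2.68,"z":1.15,"rx":-0.0072,"ry":-0.0328,"rz":-0.0276,"jaw":8.8},{"x":-2.24,"y":-2.68,"z":1.15,"rx":-0.0072,"ry":-0.0328,"rz":-0.0276,"jaw":8.8},{"x":-2.24,"y":-2.68,"z":1.15,"rx":-0.0072,"ry":-0.0328,"rz":-0.0276,"jaw":8.8},{"x":-2.24,"y":-2.68,"z":1.15,"rx":-0.0072,"ry":-0.0328,"rz":-0.0276,"jaw":8.8},{"x":-2.24,"y":-2.68,"z":1.15,"rx":-0.0072,"ry":-0.0328,"rz":-0.0276,"jaw":8.8}]'

```text
clock: 1.6
tool_pos: [0.4418, 0.1651, 0.1529]
eef_rot: [0.03, 0.982, -0.029, 0.185]
contact_force: [1.0, -0.6, 0.1]
opening: 0.998
finger_force: 0.0
```

The first call was refused because keys were missing, so the rest ran lower than planned, but nothing was touched. I'll replan from here.

Run:
```python
from h import *
from plant import get_state
res=pickle.load(open("res.pkl","rb"));s=get_state()
p=s["tool_pos"];Rm=R.from_quat(s["eef_rot"]).as_matrix();print(p,s["q"])
g=res['g'];Q=tool(g['ax'],g['tx'],g['y']);t=g['grip']-.008*g['ax']
plan(p,Rm,[("up",p+[0.03,-.03,.17],Rm,5),("over",t+.12*g['ax']+[0,0,.02],Q,10)])
```

```text
[0.44177279 0.16505531 0.15285074] [-0.59166338  0.66477959 -0.07387263  2.3985028   2.07568923  0.36761064
 -1.19650195]
up 5 x [-1.83 -0.71 -2.9 ] rot [0. 0. 0.] -> [0.4719 0.135  0.3227]
over 10 x [-1.39 -1.41  1.07] rot [-0.0077 -0.0127 -0.0058] -> [ 0.6382 -0.0121  0.2869]
```

send_rows --motion '[{"x":-1.83,"y":-0.71,"z":-2.9,"rx":0,"ry":0,"rz":0,"jaw":8.8},{"x":-1.83,"y":-0.71,"z":-2.9,"rx":0,"ry":0,"rz":0,"jaw":8.8},{"x":-1.83,"y":-0.71,"z":-2.9,"rx":0,"ry":0,"rz":0,"jaw":8.8},{"x":-1.83,"y":-0.71,"z":-2.9,"rx":0,"ry":0,"rz":0,"jaw":8.8},{"x":-1.83,"y":-0.71,"z":-2.9,"rx":0,"ry":0,"rz":0,"jaw":8.8}]' --grip_force 40

```text
clock: 2.1
tool_pos: [0.4634, 0.1407, 0.2439]
eef_rot: [0.034, 0.98, -0.043, 0.193]
contact_force: [0.6, 0.9, 0.1]
opening: 0.995
finger_force: 0.0
```

send_rows --motion '[{"x":-1.39,"y":-1.41,"z":1.07,"rx":-0.0077,"ry":-0.0127,"rz":-0.0058,"jaw":8.8},{"x":-1.39,"y":-1.41,"z":1.07,"rx":-0.0077,"ry":-0.0127,"rz":-0.0058,"jaw":8.8},{"x":-1.39,"y":-1.41,"z":1.07,"rx":-0.0077,"ry":-0.0127,"rz":-0.0058,"jaw":8.8},{"x":-1.39,"y":-1.41,"z":1.07,"rx":-0.0077,"ry":-0.0127,"rz":-0.0058,"jaw":8.8},{"x":-1.39,"y":-1.41,"z":1.07,"rx":-0.0077,"ry":-0.0127,"rz":-0.0058,"jaw":8.8}]'

```text
clock: 2.6
tool_pos: [0.5416, 0.066, 0.2277]
eef_rot: [0.015, 0.974, -0.028, 0.223]
contact_force: [-0.2, 0.0, -0.8]
opening: 0.999
finger_force: 0.0
```

send_rows --motion '[{"x":-1.39,"y":-1.41,"z":1.07,"rx":-0.0077,"ry":-0.0127,"rz":-0.0058,"jaw":8.8},{"x":-1.39,"y":-1.41,"z":1.07,"rx":-0.0077,"ry":-0.0127,"rz":-0.0058,"jaw":8.8},{"x":-1.39,"y":-1.41,"z":1.07,"rx":-0.0077,"ry":-0.0127,"rz":-0.0058,"jaw":8.8},{"x":-1.39,"y":-1.41,"z":1.07,"rx":-0.0077,"ry":-0.0127,"rz":-0.0058,"jaw":8.8},{"x":-1.39,"y":-1.41,"z":1.07,"rx":-0.0077,"ry":-0.0127,"rz":-0.0058,"jaw":8.8}]'

```text
clock: 3.1
tool_pos: [0.626, -0.0078, 0.2147]
eef_rot: [-0.004, 0.967, -0.013, 0.254]
contact_force: [-0.4, -0.1, -0.3]
opening: 1.0
finger_force: 0.0
```

```bash
cat > pl.py <<'E'
import sys
from h import *
from plant import get_state
res=pickle.load(open("res.pkl","rb"));s=get_state()
p=s["tool_pos"];Rm=R.from_quat(s["eef_rot"]).as_matrix();print(s["clock"],p.round(4),s["q"].round(2),s["contact_force"].round(1))
E
python3 - <<'E'
from pl import *
g=res['g'];Q=tool(g['ax'],g['tx'],g['y']);t=g['grip']-.008*g['ax']
plan(p,Rm,[("pre",t+.06*g['ax'],Q,5),("in",t,Q,5)])
E
```

```text
3.1 [ 0.626  -0.0078  0.2147] [-0.02  0.62 -0.12  2.1   2.12  0.16 -0.61] [-0.4 -0.1 -0.3]
pre 5 x [-0.72 -0.08  0.41] rot [-0.0063  0.0026  0.0001] -> [ 0.6675 -0.0116  0.2144]
in 5 x [0.  0.  1.2] rot [ 0. -0. -0.] -> [ 0.6962 -0.0111  0.1617]
```

send_rows --motion '[{"x":-0.72,"y":-0.08,"z":0.2,"rx":-0.0063,"ry":0.0026,"rz":0,"jaw":8.8},{"x":-0.72,"y":-0.08,"z":0.2,"rx":-0.0063,"ry":0.0026,"rz":0,"jaw":8.8},{"x":-0.72,"y":-0.08,"z":0.2,"rx":-0.0063,"ry":0.0026,"rz":0,"jaw":8.8},{"x":-0.72,"y":-0.08,"z":0.2,"rx":-0.0063,"ry":0.0026,"rz":0,"jaw":8.8},{"x":-0.72,"y":-0.08,"z":0.2,"rx":-0.0063,"ry":0.0026,"rz":0,"jaw":8.8}]'

```text
clock: 3.6
tool_pos: [0.6561, -0.0104, 0.2211]
eef_rot: [-0.007, 0.968, -0.001, 0.25]
contact_force: [-0.8, -0.4, 0.0]
opening: 1.002
finger_force: 0.0
```

Run:
```python
from pl import *
g=res['g'];Q=tool(g['ax'],g['tx'],g['y']);t=g['grip']-.008*g['ax']
plan(p,Rm,[("in",t,Q,5)])
from plant import snapshot
cv2.imwrite("pics/pre.png",cv2.resize(np.hstack([snapshot("side")["img"][80:280,280:520],snapshot("top")["img"][50:250,220:460]])[:,:,::-1],(800,333)))
```

```text
3.6 [ 0.6561 -0.0104  0.2211] [-0.06  0.64 -0.02  2.    1.6   0.04 -0.08] [-0.8 -0.4  0. ]
in 5 x [-0.13 -0.02  1.43] rot [-0.0012  0.0009  0.0002] -> [ 0.6963 -0.0111  0.1615]
```

View pics/pre.png

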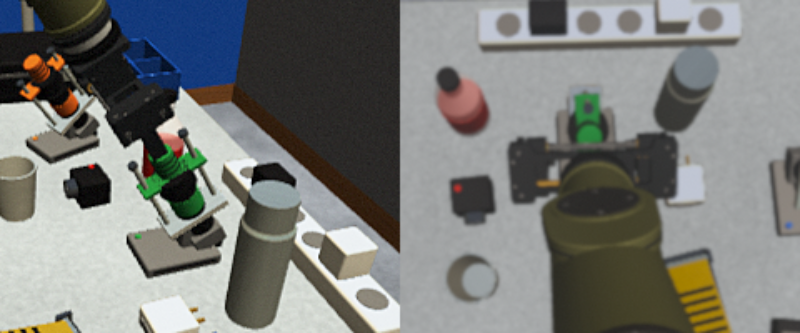

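The picture shows the open jaws above the green knob, in line with it and straddling its y sides, with clearance to the thermos and bottle.

send_rows --motion '[{"x":-0.13,"y":-0.02,"z":1.43,"rx":-0.0012,"ry":0.0009,"rz":0,"jaw":8.8},{"x":-0.13,"y":-0.02,"z":1.43,"rx":-0.0012,"ry":0.0009,"rz":0,"jaw":8.8},{"x":-0.13,"y":-0.02,"z":1.43,"rx":-0.0012,"ry":0.0009,"rz":0,"jaw":8.8},{"x":-0.13,"y":-0.02,"z":1.43,"rx":-0.0012,"ry":0.0009,"rz":0,"jaw":8.8},{"x":-0.13,"y":-0.02,"z":1.43,"rx":-0.0012,"ry":0.0009,"rz":0,"jaw":8.8}]'

```text
clock: 4.2
tool_pos: [0.6965, -0.0112, 0.161]
eef_rot: [-0.008, 0.969, 0.002, 0.247]
contact_force: [-0.8, -0.4, 0.6]
opening: 1.002
finger_force: 0.0
```

Run:
```python
from pl import *
g=res['g'];Q=tool(g['ax'],g['tx'],g['y']);t=g['grip']-.008*g['ax']
plan(p,Rm,[("in",t,Q,5)])
```

```text
4.2 [ 0.6965 -0.0112  0.161 ] [ 0.09  0.78 -0.25  1.91  1.81  0.19 -0.23] [-0.8 -0.4  0.6]
in 5 x [ 0.    0.   -0.02] rot [0.0001 0.     0.0001] -> [ 0.696  -0.0112  0.1619]
```

Placed within 1 mm. Next I close the jaws.

send_rows --motion '[{"x":0,"y":0,"z":0,"rx":0,"ry":0,"rz":0,"jaw":0},{"x":0,"y":0,"z":0,"rx":0,"ry":0,"rz":0,"jaw":0},{"x":0,"y":0,"z":0,"rx":0,"ry":0,"rz":0,"jaw":0},{"x":0,"y":0,"z":0,"rx":0,"ry":0,"rz":0,"jaw":0},{"x":0,"y":0,"z":0,"rx":0,"ry":0,"rz":0,"jaw":0}]' --grip_force 45

```text
clock: 4.7
tool_pos: [0.6962, -0.011, 0.1625]
eef_rot: [-0.008, 0.969, 0.002, 0.248]
contact_force: [0.5, -0.6, -0.4]
opening: 0.571
finger_force: 0.0
```

send_rows --motion '[{"x":0,"y":0,"z":0,"rx":0,"ry":0,"rz":0,"jaw":0},{"x":0,"y":0,"z":0,"rx":0,"ry":0,"rz":0,"jaw":0},{"x":0,"y":0,"z":0,"rx":0,"ry":0,"rz":0,"jaw":0},{"x":0,"y":0,"z":0,"rx":0,"ry":0,"rz":0,"jaw":0},{"x":0,"y":0,"z":0,"rx":0,"ry":0,"rz":0,"jaw":0}]'

```text
clock: 5.2
tool_pos: [0.6962, -0.0101, 0.1621]
eef_rot: [-0.008, 0.969, 0.003, 0.248]
contact_force: [-1.3, 2.1, 3.0]
opening: 0.378
finger_force: 45.0
```

send_rows --motion '[{"x":0,"y":0,"z":-0.4,"rx":0,"ry":0,"rz":0,"jaw":0},{"x":0,"y":0,"z":-0.4,"rx":0,"ry":0,"rz":0,"jaw":0},{"x":0,"y":0,"z":-0.4,"rx":0,"ry":0,"rz":0,"jaw":0},{"x":0,"y":0,"z":-0.4,"rx":0,"ry":0,"rz":0,"jaw":0},{"x":0,"y":0,"z":-0.4,"rx":0,"ry":0,"rz":0,"jaw":0}]'

```text
clock: 5.7
tool_pos: [0.687, -0.0104, 0.1788]
eef_rot: [-0.008, 0.969, 0.003, 0.247]
contact_force: [6.1, 2.5, -7.5]
opening: 0.371
finger_force: 45.0
```

send_rows --motion '[{"x":0,"y":0,"z":-0.4,"rx":0,"ry":0,"rz":0,"jaw":0},{"x":0,"y":0,"z":-0.4,"rx":0,"ry":0,"rz":0,"jaw":0},{"x":0,"y":0,"z":-0.4,"rx":0,"ry":0,"rz":0,"jaw":0},{"x":0,"y":0,"z":-0.4,"rx":0,"ry":0,"rz":0,"jaw":0},{"x":0,"y":0,"z":-0.2,"rx":0,"ry":0,"rz":0,"jaw":0}]'

```text
clock: 6.2
tool_pos: [0.6783, -0.0107, 0.1947]
eef_rot: [-0.008, 0.969, 0.002, 0.247]
contact_force: [11.9, 2.6, -16.0]
opening: 0.376
finger_force: 45.0
```

Run:
```python
from pl import *
g=res['g'];t=g['grip']-.008*g['ax']
print("along",(p-t)@g['ax'],"force along",s["contact_force"]@g['ax'],s["opening"])
```

```text
6.2 [ 0.6783 -0.0107  0.1947] [ 0.02  0.7  -0.14  1.95  1.66  0.11 -0.11] [ 11.9   2.6 -16. ]
along 0.03757409320444756 force along -19.758524929540293 0.3756324564041908
```

send_rows --motion '[{"x":0,"y":0,"z":-0.2,"rx":0,"ry":0,"rz":0,"jaw":0},{"x":0,"y":0,"z":-0.2,"rx":0,"ry":0,"rz":0,"jaw":0},{"x":0,"y":0,"z":0,"rx":0,"ry":0,"rz":0,"jaw":0},{"x":0,"y":0,"z":0,"rx":0,"ry":0,"rz":0,"jaw":0},{"x":0,"y":0,"z":0,"rx":0,"ry":0,"rz":0,"jaw":0}]'

```text
clock: 6.7
tool_pos: [0.6781, -0.0107, 0.195]
eef_rot: [-0.008, 0.969, 0.002, 0.246]
contact_force: [26.8, 2.5, -34.5]
opening: 0.375
finger_force: 45.0
```

Run:
```python
from pl import *
g=res['g'];t=g['grip']-.008*g['ax']
print("along",(p-t)@g['ax'],"force along",s["contact_force"]@g['ax'],s["opening"])
```

```text
6.7 [ 0.6781 -0.0107  0.195 ] [ 0.01  0.7  -0.12  1.95  1.63  0.1  -0.08] [ 26.8   2.5 -34.5]
along 0.037928515444398465 force along -43.14848921611508 0.37541089073668965
```

The cap is on its stop: 43 N of pull gives no more travel. I'll open the jaws and back off along the axis.

send_rows --motion '[{"x":0,"y":0,"z":0.1,"rx":0,"ry":0,"rz":0,"jaw":8.8},{"x":0,"y":0,"z":0,"rx":0,"ry":0,"rz":0,"jaw":8.8},{"x":0,"y":0,"z":0,"rx":0,"ry":0,"rz":0,"jaw":8.8},{"x":0,"y":0,"z":0,"rx":0,"ry":0,"rz":0,"jaw":8.8},{"x":0,"y":0,"z":0,"rx":0,"ry":0,"rz":0,"jaw":8.8}]'

```text
clock: 7.2
tool_pos: [0.6764, -0.0118, 0.1983]
eef_rot: [-0.008, 0.969, 0.002, 0.248]
contact_force: [0.2, -0.1, 0.0]
opening: 0.804
finger_force: 0.0
```

send_rows --motion '[{"x":0,"y":0,"z":-1,"rx":0,"ry":0,"rz":0,"jaw":8.8},{"x":0,"y":0,"z":-2,"rx":0,"ry":0,"rz":0,"jaw":8.8},{"x":0,"y":0,"z":-2,"rx":0,"ry":0,"rz":0,"jaw":8.8},{"x":0,"y":0,"z":-2,"rx":0,"ry":0,"rz":0,"jaw":8.8},{"x":0,"y":0,"z":-2,"rx":0,"ry":0,"rz":0,"jaw":8.8}]'

```text
clock: 7.7
tool_pos: [0.6337, -0.0124, 0.2762]
eef_rot: [-0.008, 0.969, 0.002, 0.248]
contact_force: [-0.2, 0.1, -0.6]
opening: 0.998
finger_force: 0.0
```

Run:
```python
from pl import *
g=res['o'];Q=tool(g['ax'],g['tx'],g['y']);t=g['grip']
plan(p,Rm,[("up",p+[-.1,.03,.1],Rm,5),("over",t+.09*g['ax']+[0,0,.02],Q,15),("pre",t+.04*g['ax'],Q,5)])
from plant import snapshot
sn=snapshot("side")["img"];tp=snapshot("top")["img"]
cv2.imwrite("pics/g1.png",cv2.resize(np.hstack([sn[80:280,280:520],tp[50:250,220:460]])[:,:,::-1],(800,333)))
```

```text
7.7 [ 0.6337 -0.0124  0.2762] [ 0.19  0.54 -0.39  1.99  1.09  0.27  0.48] [-0.2  0.1 -0.6]
up 5 x [ 0.79  0.63 -2.71] rot [0. 0. 0.] -> [0.5335 0.0176 0.3761]
over 15 x [0.02 1.97 0.69] rot [-0.0125 -0.0066 -0.0202] -> [0.5305 0.3164 0.287 ]
pre 5 x [0.22 0.   1.32] rot [ 0.0001  0.0002 -0.0001] -> [0.5568 0.3267 0.2263]
```

View pics/g1.png

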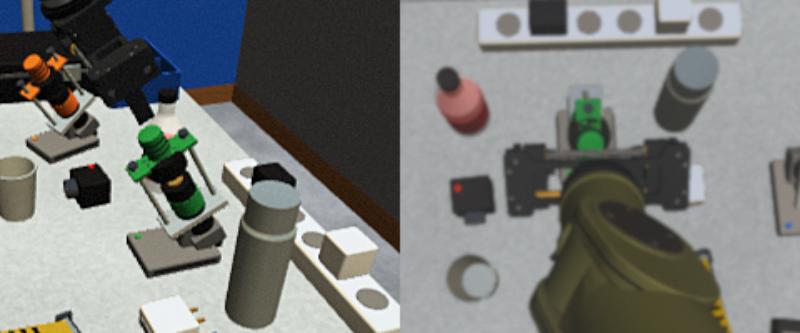

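The picture shows the green cap against its rod heads, well up off the battery, and the bystanders unmoved. Now to orange with the jaws shut.

send_rows --motion '[{"x":0.79,"y":0.63,"z":-2.71,"rx":0,"ry":0,"rz":0,"jaw":0},{"x":0.79,"y":0.63,"z":-2.71,"rx":0,"ry":0,"rz":0,"jaw":0},{"x":0.79,"y":0.63,"z":-2.71,"rx":0,"ry":0,"rz":0,"jaw":0},{"x":0.79,"y":0.63,"z":-2.71,"rx":0,"ry":0,"rz":0,"jaw":0},{"x":0.79,"y":0.63,"z":-2.71,"rx":0,"ry":0,"rz":0,"jaw":0}]' --grip_force 20

```text
clock: 8.3
tool_pos: [0.5336, 0.0177, 0.3751]
eef_rot: [-0.007, 0.969, 0.002, 0.247]
contact_force: [-0.8, -0.8, 0.4]
opening: 0.568
finger_force: 0.0
```

send_rows --motion '[{"x":0.02,"y":1.97,"z":0.69,"rx":-0.0125,"ry":-0.0066,"rz":-0.0202,"jaw":0},{"x":0.02,"y":1.97,"z":0.69,"rx":-0.0125,"ry":-0.0066,"rz":-0.0202,"jaw":0},{"x":0.02,"y":1.97,"z":0.69,"rx":-0.0125,"ry":-0.0066,"rz":-0.0202,"jaw":0},{"x":0.02,"y":1.97,"z":0.69,"rx":-0.0125,"ry":-0.0066,"rz":-0.0202,"jaw":0},{"x":0.02,"y":1.97,"z":0.69,"rx":-0.0125,"ry":-0.0066,"rz":-0.0202,"jaw":0}]'

```text
clock: 8.8
tool_pos: [0.5443, 0.1177, 0.3439]
eef_rot: [-0.064, 0.962, 0.02, 0.263]
contact_force: [-0.4, 0.1, -0.7]
opening: 0.115
finger_force: 0.0
```

send_rows --motion '[{"x":0.02,"y":1.97,"z":0.3,"rx":-0.0125,"ry":-0.0066,"rz":-0.0202,"jaw":0},{"x":0.02,"y":1.97,"z":0.3,"rx":-0.0125,"ry":-0.0066,"rz":-0.0202,"jaw":0},{"x":0.02,"y":1.97,"z":0.3,"rx":-0.0125,"ry":-0.0066,"rz":-0.0202,"jaw":0},{"x":0.02,"y":1.97,"z":0.3,"rx":-0.0125,"ry":-0.0066,"rz":-0.0202,"jaw":0},{"x":0.02,"y":1.97,"z":0.3,"rx":-0.0125,"ry":-0.0066,"rz":-0.0202,"jaw":0}]'

```text
clock: 9.3
tool_pos: [0.5331, 0.2161, 0.3311]
eef_rot: [-0.121, 0.952, 0.038, 0.277]
contact_force: [0.6, 0.4, -0.4]
opening: 0.005
finger_force: 0.0
```

Run:
```python
from pl import *
g=res['o'];Q=tool(g['ax'],g['tx'],g['y']);t=g['grip']
plan(p,Rm,[("over",t+.08*g['ax'],Q,5),("pre",t+.04*g['ax'],Q,5)])
```

```text
9.3 [0.5331 0.2161 0.3311] [-0.22  0.39 -0.47  2.13  1.29  0.37  0.05] [ 0.6  0.4 -0.4]
over 5 x [0.24 1.94 1.56] rot [-0.0122 -0.0065 -0.0202] -> [0.5355 0.3186 0.2596]
pre 5 x [-0.  -0.   0.8] rot [-0.  0.  0.] -> [0.5566 0.3268 0.2266]
```

send_rows --motion '[{"x":0.24,"y":1.94,"z":1.56,"rx":-0.0122,"ry":-0.0065,"rz":-0.0202,"jaw":0},{"x":0.24,"y":1.94,"z":1.56,"rx":-0.0122,"ry":-0.0065,"rz":-0.0202,"jaw":0},{"x":0.24,"y":1.94,"z":1.56,"rx":-0.0122,"ry":-0.0065,"rz":-0.0202,"jaw":0},{"x":0.24,"y":1.94,"z":1.56,"rx":-0.0122,"ry":-0.0065,"rz":-0.0202,"jaw":0},{"x":0.24,"y":1.94,"z":1.56,"rx":-0.0122,"ry":-0.0065,"rz":-0.0202,"jaw":0}]'

```text
clock: 9.8
tool_pos: [0.5355, 0.3187, 0.2589]
eef_rot: [-0.177, 0.939, 0.055, 0.29]
contact_force: [0.6, 0.3, 0.7]
opening: 0.004
finger_force: 0.0
```

Run:
```python
from pl import *
g=res['o'];Q=tool(g['ax'],g['tx'],g['y']);t=g['grip']
plan(p,Rm,[("pre",t+.04*g['ax'],Q,5)])
from plant import snapshot
sn=snapshot("side")["img"];tp=snapshot("top")["img"]
cv2.imwrite("pics/o1.png",cv2.resize(np.hstack([sn[50:200,230:410],tp[90:240,110:290]])[:,:,::-1],(800,333)))
```

```text
9.8 [0.5355 0.3187 0.2589] [-0.39  0.58 -0.48  2.12  1.79  0.47 -0.46] [0.6 0.3 0.7]
pre 5 x [-0.01 -0.    0.79] rot [-0.     -0.      0.0001] -> [0.5567 0.327  0.2266]
```

View pics/o1.png

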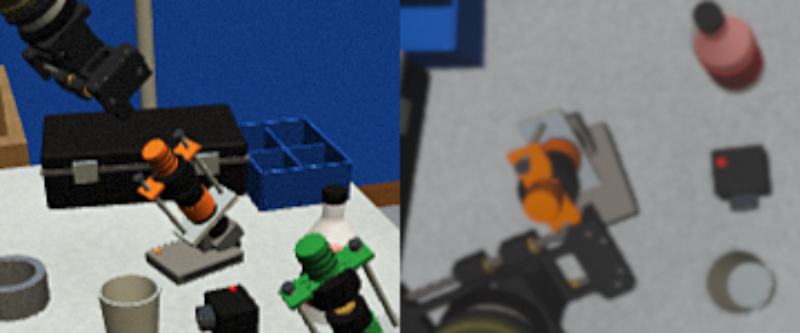

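The picture shows the shut fingertips up along the orange knob's axis, about 5 cm off it. I'll descend and push.

send_rows --motion '[{"x":0,"y":0,"z":0.79,"rx":0,"ry":0,"rz":0,"jaw":0},{"x":0,"y":0,"z":0.79,"rx":0,"ry":0,"rz":0,"jaw":0},{"x":0,"y":0,"z":0.79,"rx":0,"ry":0,"rz":0,"jaw":0},{"x":0,"y":0,"z":0.79,"rx":0,"ry":0,"rz":0,"jaw":0},{"x":0,"y":0,"z":0.79,"rx":0,"ry":0,"rz":0,"jaw":0}]'

```text
clock: 10.4
tool_pos: [0.557, 0.3254, 0.2274]
eef_rot: [-0.176, 0.939, 0.054, 0.291]
contact_force: [0.5, -0.4, 0.3]
opening: 0.003
finger_force: 0.0
```

send_rows --motion '[{"x":0,"y":0,"z":0.5,"rx":0,"ry":0,"rz":0,"jaw":0},{"x":0,"y":0,"z":0.5,"rx":0,"ry":0,"rz":0,"jaw":0},{"x":0,"y":0,"z":0.5,"rx":0,"ry":0,"rz":0,"jaw":0},{"x":0,"y":0,"z":0.5,"rx":0,"ry":0,"rz":0,"jaw":0},{"x":0,"y":0,"z":0.5,"rx":0,"ry":0,"rz":0,"jaw":0}]'

```text
clock: 10.9
tool_pos: [0.5697, 0.3311, 0.2069]
eef_rot: [-0.176, 0.939, 0.054, 0.291]
contact_force: [0.6, 0.0, 0.1]
opening: 0.004
finger_force: 0.0
```

send_rows --motion '[{"x":0,"y":0,"z":0.5,"rx":0,"ry":0,"rz":0,"jaw":0},{"x":0,"y":0,"z":0.5,"rx":0,"ry":0,"rz":0,"jaw":0},{"x":0,"y":0,"z":0.5,"rx":0,"ry":0,"rz":0,"jaw":0},{"x":0,"y":0,"z":0.5,"rx":0,"ry":0,"rz":0,"jaw":0},{"x":0,"y":0,"z":0.5,"rx":0,"ry":0,"rz":0,"jaw":0}]'

```text
clock: 11.4
tool_pos: [0.5826, 0.336, 0.1868]
eef_rot: [-0.176, 0.939, 0.054, 0.291]
contact_force: [-3.9, -2.5, 6.6]
opening: 0.003
finger_force: 3.9
```

```bash
cat > al.py <<'E'
from pl import *
g=res[sys.argv[1]];t=g['grip']-.04*g['ax']+.006*g['ax']
e=p-t
print("to home mm",(e@g['ax']*1e3).round(1),"lat",(e@g['tx']*1e3).round(1),(e@g['y']*1e3).round(1),"F",(s["contact_force"]@g['ax']).round(1))
E
python3 al.py o
```

```text
11.4 [0.5826 0.336  0.1868] [-0.36  0.76 -0.52  2.04  1.98  0.54 -0.57] [-3.9 -2.5  6.6]
to home mm 25.8 lat 0.2 -0.9 F 8.0
```

send_rows --motion '[{"x":0,"y":0,"z":0.3,"rx":0,"ry":0,"rz":0,"jaw":0},{"x":0,"y":0,"z":0.2,"rx":0,"ry":0,"rz":0,"jaw":0},{"x":0,"y":0,"z":0.2,"rx":0,"ry":0,"rz":0,"jaw":0},{"x":0,"y":0,"z":0,"rx":0,"ry":0,"rz":0,"jaw":0},{"x":0,"y":0,"z":0,"rx":0,"ry":0,"rz":0,"jaw":0}]'

```text
clock: 11.9
tool_pos: [0.5845, 0.3368, 0.1838]
eef_rot: [-0.177, 0.938, 0.054, 0.292]
contact_force: [-19.5, -13.5, 31.3]
opening: 0.001
finger_force: 19.6
```

```bash
sed -i 's/+.006/+.028/' al.py; python3 al.py o
```

```text
11.9 [0.5845 0.3368 0.1838] [-0.35  0.77 -0.52  2.04  1.99  0.55 -0.57] [-19.5 -13.5  31.3]
to home mm 0.1 lat 0.2 -0.9 F 38.9
```

Orange is home: 0.1 mm off the computed position with a firm stop at 39 N. I'll retreat and plan for blue.

send_rows --motion '[{"x":0,"y":0,"z":-1,"rx":0,"ry":0,"rz":0,"jaw":0},{"x":0,"y":0,"z":-2,"rx":0,"ry":0,"rz":0,"jaw":0},{"x":0,"y":0,"z":-3,"rx":0,"ry":0,"rz":0,"jaw":0},{"x":0,"y":0,"z":-3,"rx":0,"ry":0,"rz":0,"jaw":0},{"x":0,"y":0,"z":-3,"rx":0,"ry":0,"rz":0,"jaw":0}]'

```text
clock: 12.4
tool_pos: [0.5226, 0.3128, 0.2803]
eef_rot: [-0.176, 0.939, 0.054, 0.29]
contact_force: [-0.4, 0.5, 0.0]
opening: 0.003
finger_force: 0.0
```

Run:
```python
from pl import *
g=res['b'];Q=tool(g['ax'],g['tx'],g['y']);t=g['grip']
plan(p,Rm,[("up",np.array([.48,.22,.40]),Rm,5),("over",t+.08*g['ax']+[-.0,.0,.08],Q,20)])
```

```text
12.4 [0.5226 0.3128 0.2803] [-0.4   0.52 -0.47  2.13  1.71  0.44 -0.39] [-0.4  0.5  0. ]
up 5 x [-0.14 -1.42 -2.8 ] rot [0. 0. 0.] -> [0.4801 0.22   0.3998]
over 20 x [ 0.63 -2.85 -0.  ] rot [ 0.0096 -0.004   0.013 ] -> [ 0.5043 -0.3561  0.3257]
```

send_rows --motion '[{"x":-0.14,"y":-1.42,"z":-2.8,"rx":0,"ry":0,"rz":0,"jaw":0},{"x":-0.14,"y":-1.42,"z":-2.8,"rx":0,"ry":0,"rz":0,"jaw":0},{"x":-0.14,"y":-1.42,"z":-2.8,"rx":0,"ry":0,"rz":0,"jaw":0},{"x":-0.14,"y":-1.42,"z":-2.8,"rx":0,"ry":0,"rz":0,"jaw":0},{"x":-0.14,"y":-1.42,"z":-2.8,"rx":0,"ry":0,"rz":0,"jaw":0}]'

```text
clock: 12.9
tool_pos: [0.4803, 0.2201, 0.3994]
eef_rot: [-0.177, 0.939, 0.054, 0.291]
contact_force: [1.2, -0.5, -0.3]
opening: 0.005
finger_force: 0.0
```

send_rows --motion '[{"x":0.63,"y":-2.85,"z":0,"rx":0.0096,"ry":-0.004,"rz":0.013,"jaw":0},{"x":0.63,"y":-2.85,"z":0,"rx":0.0096,"ry":-0.004,"rz":0.013,"jaw":0},{"x":0.63,"y":-2.85,"z":0,"rx":0.0096,"ry":-0.004,"rz":0.013,"jaw":0},{"x":0.63,"y":-2.85,"z":0,"rx":0.0096,"ry":-0.004,"rz":0.013,"jaw":0},{"x":0.63,"y":-2.85,"z":0,"rx":0.0096,"ry":-0.004,"rz":0.013,"jaw":0}]'

```text
clock: 13.4
tool_pos: [0.5039, 0.0766, 0.3807]
eef_rot: [-0.138, 0.942, 0.043, 0.302]
contact_force: [-0.4, -0.8, -0.3]
opening: 0.003
finger_force: 0.0
```

send_rows --motion '[{"x":0.63,"y":-2.85,"z":0,"rx":0.0096,"ry":-0.004,"rz":0.013,"jaw":0},{"x":0.63,"y":-2.85,"z":0,"rx":0.0096,"ry":-0.004,"rz":0.013,"jaw":0},{"x":0.63,"y":-2.85,"z":0,"rx":0.0096,"ry":-0.004,"rz":0.013,"jaw":0},{"x":0.63,"y":-2.85,"z":0,"rx":0.0096,"ry":-0.004,"rz":0.013,"jaw":0},{"x":0.63,"y":-2.85,"z":0,"rx":0.0096,"ry":-0.004,"rz":0.013,"jaw":0}]'

```text
clock: 13.9
tool_pos: [0.5156, -0.0679, 0.3625]
eef_rot: [-0.099, 0.944, 0.031, 0.313]
contact_force: [0.4, 0.4, -1.3]
opening: 0.009
finger_force: 0.0
```

Run:
```python
from pl import *
g=res['b'];Q=tool(g['ax'],g['tx'],g['y']);t=g['grip']
plan(p,Rm,[("over",t+.08*g['ax']+[-.0,.0,.06],Q,10)])
```

```text
13.9 [ 0.5156 -0.0679  0.3625] [ 0.79  0.32 -0.81  2.23  0.83  0.09  1.06] [ 0.4  0.4 -1.3]
over 10 x [ 0.75 -2.84  0.14] rot [ 0.0096 -0.0039  0.0129] -> [ 0.5039 -0.356   0.3062]
```

send_rows --motion '[{"x":0.75,"y":-2.84,"z":0.14,"rx":0.0096,"ry":-0.0039,"rz":0.0129,"jaw":0},{"x":0.75,"y":-2.84,"z":0.14,"rx":0.0096,"ry":-0.0039,"rz":0.0129,"jaw":0},{"x":0.75,"y":-2.84,"z":0.14,"rx":0.0096,"ry":-0.0039,"rz":0.0129,"jaw":0},{"x":0.75,"y":-2.84,"z":0.14,"rx":0.0096,"ry":-0.0039,"rz":0.0129,"jaw":0},{"x":0.75,"y":-2.84,"z":0.14,"rx":0.0096,"ry":-0.0039,"rz":0.0129,"jaw":0}]'

```text
clock: 14.4
tool_pos: [0.5152, -0.2124, 0.3345]
eef_rot: [-0.061, 0.944, 0.02, 0.324]
contact_force: [0.5, -0.1, -0.4]
opening: 0.004
finger_force: 0.0
```

send_rows --motion '[{"x":0.75,"y":-2.84,"z":0.14,"rx":0.0096,"ry":-0.0039,"rz":0.0129,"jaw":0},{"x":0.75,"y":-2.84,"z":0.14,"rx":0.0096,"ry":-0.0039,"rz":0.0129,"jaw":0},{"x":0.75,"y":-2.84,"z":0.14,"rx":0.0096,"ry":-0.0039,"rz":0.0129,"jaw":0},{"x":0.75,"y":-2.84,"z":0.14,"rx":0.0096,"ry":-0.0039,"rz":0.0129,"jaw":0},{"x":0.75,"y":-2.84,"z":0.14,"rx":0.0096,"ry":-0.0039,"rz":0.0129,"jaw":0}]'

```text
clock: 14.9
tool_pos: [0.5037, -0.3563, 0.3057]
eef_rot: [-0.022, 0.943, 0.008, 0.333]
contact_force: [-0.1, -0.7, 0.2]
opening: 0.004
finger_force: 0.0
```

Run:
```python
from pl import *
g=res['b'];Q=tool(g['ax'],g['tx'],g['y']);t=g['grip']
plan(p,Rm,[("pre",t+.045*g['ax'],Q,5),("push",t+(-.04+.028)*g['ax'],Q,10)])
```

```text
14.9 [ 0.5037 -0.3563  0.3057] [ 1.42  0.72 -1.08  1.99  0.91  0.26  1.44] [-0.1 -0.7  0.2]
pre 5 x [0.75 0.01 1.62] rot [-0.     -0.0001 -0.0002] -> [ 0.5254 -0.3547  0.2191]
push 10 x [0.   0.   0.57] rot [-0.  0. -0.] -> [ 0.5612 -0.353   0.1748]
```

send_rows --motion '[{"x":0.75,"y":0.01,"z":1.62,"rx":0,"ry":0,"rz":0,"jaw":0},{"x":0.75,"y":0.01,"z":1.62,"rx":0,"ry":0,"rz":0,"jaw":0},{"x":0.75,"y":0.01,"z":1.62,"rx":0,"ry":0,"rz":0,"jaw":0},{"x":0.75,"y":0.01,"z":1.62,"rx":0,"ry":0,"rz":0,"jaw":0},{"x":0.75,"y":0.01,"z":1.62,"rx":0,"ry":0,"rz":0,"jaw":0}]'

```text
clock: 15.4
tool_pos: [0.5194, -0.3516, 0.2333]
eef_rot: [-0.026, 0.945, 0.011, 0.326]
contact_force: [-0.1, 1.0, -0.8]
opening: 0.008
finger_force: 0.0
```

```bash
python3 al.py b
```

```text
15.4 [ 0.5194 -0.3516  0.2333] [ 1.28  0.8  -0.9   2.03  1.51  0.15  0.87] [-0.1  1.  -0.8]
to home mm 71.9 lat 4.5 3.3 F -0.5
```

send_rows --motion '[{"x":0,"y":0,"z":0.5,"rx":0,"ry":0,"rz":0,"jaw":0},{"x":0,"y":0,"z":0.5,"rx":0,"ry":0,"rz":0,"jaw":0},{"x":0,"y":0,"z":0.5,"rx":0,"ry":0,"rz":0,"jaw":0},{"x":0,"y":0,"z":0.5,"rx":0,"ry":0,"rz":0,"jaw":0},{"x":0,"y":0,"z":0.5,"rx":0,"ry":0,"rz":0,"jaw":0}]'

```text
clock: 15.9
tool_pos: [0.5346, -0.3506, 0.2135]
eef_rot: [-0.025, 0.945, 0.012, 0.327]
contact_force: [0.3, -0.1, -0.1]
opening: 0.003
finger_force: 0.0
```

```bash
python3 al.py b
```

```text
15.9 [ 0.5346 -0.3506  0.2135] [ 1.27  0.86 -0.94  2.02  1.69  0.21  0.71] [ 0.3 -0.1 -0.1]
to home mm 46.9 lat 3.9 3.6 F -0.3
```

Run:
```python
from pl import *
g=res['b'];Q=tool(g['ax'],g['tx'],g['y']);t=g['grip']
plan(p,Rm,[("lat",t+(-.04+.028+.0465)*g['ax'],Q,5)])
```

```text
15.9 [ 0.5346 -0.3506  0.2135] [ 1.27  0.86 -0.94  2.02  1.69  0.21  0.71] [ 0.3 -0.1 -0.1]
lat 5 x [ 0.08 -0.07  0.01] rot [ 0.002  -0.0027  0.0002] -> [ 0.532  -0.3542  0.2107]
```

send_rows --motion '[{"x":0.08,"y":-0.07,"z":0,"rx":0.002,"ry":-0.0027,"rz":0,"jaw":0},{"x":0.08,"y":-0.07,"z":0,"rx":0.002,"ry":-0.0027,"rz":0,"jaw":0},{"x":0.08,"y":-0.07,"z":0,"rx":0.002,"ry":-0.0027,"rz":0,"jaw":0},{"x":0.08,"y":-0.07,"z":0,"rx":0.002,"ry":-0.0027,"rz":0,"jaw":0},{"x":0.08,"y":-0.07,"z":0,"rx":0.002,"ry":-0.0027,"rz":0,"jaw":0}]'

```text
clock: 16.4
tool_pos: [0.5314, -0.3542, 0.2115]
eef_rot: [-0.023, 0.942, 0.008, 0.334]
contact_force: [0.0, -0.5, 0.1]
opening: 0.008
finger_force: 0.0
```

send_rows --motion '[{"x":0,"y":0,"z":0.5,"rx":0,"ry":0,"rz":0,"jaw":0},{"x":0,"y":0,"z":0.5,"rx":0,"ry":0,"rz":0,"jaw":0},{"x":0,"y":0,"z":0.5,"rx":0,"ry":0,"rz":0,"jaw":0},{"x":0,"y":0,"z":0.5,"rx":0,"ry":0,"rz":0,"jaw":0},{"x":0,"y":0,"z":0.5,"rx":0,"ry":0,"rz":0,"jaw":0}]'

```text
clock: 16.9
tool_pos: [0.5474, -0.3533, 0.192]
eef_rot: [-0.023, 0.942, 0.008, 0.333]
contact_force: [-6.3, -0.2, 5.2]
opening: 0.005
finger_force: 3.9
```

send_rows --motion '[{"x":0,"y":0,"z":0.4,"rx":0,"ry":0,"rz":0,"jaw":0},{"x":0,"y":0,"z":0.4,"rx":0,"ry":0,"rz":0,"jaw":0},{"x":0,"y":0,"z":0.4,"rx":0,"ry":0,"rz":0,"jaw":0},{"x":0,"y":0,"z":0.4,"rx":0,"ry":0,"rz":0,"jaw":0},{"x":0,"y":0,"z":0.2,"rx":0,"ry":0,"rz":0,"jaw":0}]'

```text
clock: 17.4
tool_pos: [0.5587, -0.3527, 0.1779]
eef_rot: [-0.023, 0.942, 0.008, 0.333]
contact_force: [-5.3, -0.6, 5.8]
opening: 0.0
finger_force: 3.8
```

```bash
python3 al.py b
```

```text
17.4 [ 0.5587 -0.3527  0.1779] [ 1.27  0.99 -1.04  2.    1.89  0.35  0.58] [-5.3 -0.6  5.8]
to home mm 4.1 lat 0.1 0.3 F 7.8
```

send_rows --motion '[{"x":0,"y":0,"z":0.3,"rx":0,"ry":0,"rz":0,"jaw":0},{"x":0,"y":0,"z":0.2,"rx":0,"ry":0,"rz":0,"jaw":0},{"x":0,"y":0,"z":0.2,"rx":0,"ry":0,"rz":0,"jaw":0},{"x":0,"y":0,"z":0,"rx":0,"ry":0,"rz":0,"jaw":0},{"x":0,"y":0,"z":0,"rx":0,"ry":0,"rz":0,"jaw":0}]'

```text
clock: 17.9
tool_pos: [0.5612, -0.3526, 0.1749]
eef_rot: [-0.024, 0.942, 0.007, 0.334]
contact_force: [-28.7, -0.9, 30.4]
opening: 0.005
finger_force: 21.2
```

```bash
python3 al.py b
```

```text
17.9 [ 0.5612 -0.3526  0.1749] [ 1.27  1.   -1.04  2.    1.9   0.36  0.57] [-28.7  -0.9  30.4]
to home mm 0.3 lat 0.2 0.3 F 41.7
```

Blue is home: 0.3 mm off with a firm stop at 42 N. I'll retreat and plan the pedal.

send_rows --motion '[{"x":0,"y":0,"z":-1,"rx":0,"ry":0,"rz":0,"jaw":0},{"x":0,"y":0,"z":-2,"rx":0,"ry":0,"rz":0,"jaw":0},{"x":0,"y":0,"z":-2.5,"rx":0,"ry":0,"rz":0,"jaw":0},{"x":0,"y":0,"z":-2.5,"rx":0,"ry":0,"rz":0,"jaw":0},{"x":0,"y":0,"z":-2.5,"rx":0,"ry":0,"rz":0,"jaw":0}]'

```text
clock: 18.4
tool_pos: [0.501, -0.3549, 0.2486]
eef_rot: [-0.025, 0.943, 0.008, 0.332]
contact_force: [0.2, 0.5, -0.2]
opening: 0.006
finger_force: 0.0
```

```bash
cat > ped.py <<'E'
from pl import *
Q=R.from_euler('z',.24).as_matrix()@np.diag([-1.,1,-1]);T=np.array([.4306,-.1795,0])
E
python3 - <<'E'
from ped import *
plan(p,Rm,[("over",T+[0,0,.2],Q,15),("pre",T+[0,0,.1],Q,5),("down",T+[0,0,.042],Q,5)])
from plant import snapshot
sn=snapshot("side")["img"];tp=snapshot("top")["img"]
cv2.imwrite("pics/b1.png",np.vstack([sn[60:400,180:560],tp[0:260,130:510]])[:,:,::-1])
print(proj("top",[.4306,-.1795,.053]),proj("side",[.4306,-.1795,.053]))
E
```

```text
18.4 [ 0.501  -0.3549  0.2486] [ 1.32  0.76 -0.91  2.06  1.43  0.12  0.95] [ 0.2  0.5 -0.2]
over 15 x [0.4  1.23 0.19] rot [-0.0043  0.045  -0.012 ] -> [ 0.4308 -0.1798  0.1996]
pre 5 x [0.   0.01 1.99] rot [ 0.0001  0.0001 -0.0001] -> [ 0.4307 -0.1793  0.1001]
down 5 x [ 0.   -0.    1.16] rot [-0. -0.  0.] -> [ 0.4307 -0.1793  0.0421]
[[403.85064257 244.93292655]] [[281.55465071 290.07134262]]
```

View pics/b1.png

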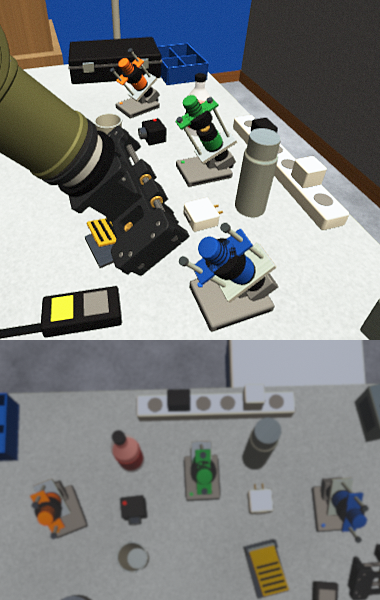

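The picture shows the orange and blue caps home with their rods protruding, the green cap at its heads, and the bystanders in place. Next is the pedal.

send_rows --motion '[{"x":0.4,"y":1.23,"z":0.19,"rx":-0.0043,"ry":0.045,"rz":-0.012,"jaw":0},{"x":0.4,"y":1.23,"z":0.19,"rx":-0.0043,"ry":0.045,"rz":-0.012,"jaw":0},{"x":0.4,"y":1.23,"z":0.19,"rx":-0.0043,"ry":0.045,"rz":-0.012,"jaw":0},{"x":0.4,"y":1.23,"z":0.19,"rx":-0.0043,"ry":0.045,"rz":-0.012,"jaw":0},{"x":0.4,"y":1.23,"z":0.19,"rx":-0.0043,"ry":0.045,"rz":-0.012,"jaw":0}]'

```text
clock: 19.0
tool_pos: [0.4857, -0.294, 0.2271]
eef_rot: [-0.057, 0.973, 0.006, 0.223]
contact_force: [-0.1, 0.1, 0.6]
opening: 0.003
finger_force: 0.0
```

send_rows --motion '[{"x":0.4,"y":1.23,"z":0.19,"rx":-0.0043,"ry":0.045,"rz":-0.012,"jaw":0},{"x":0.4,"y":1.23,"z":0.19,"rx":-0.0043,"ry":0.045,"rz":-0.012,"jaw":0},{"x":0.4,"y":1.23,"z":0.19,"rx":-0.0043,"ry":0.045,"rz":-0.012,"jaw":0},{"x":0.4,"y":1.23,"z":0.19,"rx":-0.0043,"ry":0.045,"rz":-0.012,"jaw":0},{"x":0.4,"y":1.23,"z":0.19,"rx":-0.0043,"ry":0.045,"rz":-0.012,"jaw":0}]'

```text
clock: 19.5
tool_pos: [0.4623, -0.2358, 0.2104]
eef_rot: [-0.089, 0.99, 0.003, 0.112]
contact_force: [0.5, 0.2, 0.2]
opening: 0.007
finger_force: 0.0
```

send_rows --motion '[{"x":0.4,"y":1.23,"z":0.19,"rx":-0.0043,"ry":0.045,"rz":-0.012,"jaw":0},{"x":0.4,"y":1.23,"z":0.19,"rx":-0.0043,"ry":0.045,"rz":-0.012,"jaw":0},{"x":0.4,"y":1.23,"z":0.19,"rx":-0.0043,"ry":0.045,"rz":-0.012,"jaw":0},{"x":0.4,"y":1.23,"z":0.19,"rx":-0.0043,"ry":0.045,"rz":-0.012,"jaw":0},{"x":0.4,"y":1.23,"z":0.19,"rx":-0.0043,"ry":0.045,"rz":-0.012,"jaw":0}]'

```text
clock: 20.0
tool_pos: [0.432, -0.1796, 0.1978]
eef_rot: [-0.119, 0.993, -0.0, -0.0]
contact_force: [-0.1, 1.0, -0.3]
opening: 0.005
finger_force: 0.0
```

Run:
```python
from ped import *
plan(p,Rm,[("pre",T+[0,0,.1],Q,10),("down",T+[0,0,.042],Q,10)])
```

```text
20.0 [ 0.432  -0.1796  0.1978] [ 0.9   0.76 -1.02  2.06  0.89  0.85  1.16] [-0.1  1.  -0.3]
pre 10 x [0.01 0.   0.98] rot [-0.     -0.0001 -0.0001] -> [ 0.431  -0.1799  0.0998]
down 10 x [0.   0.   0.58] rot [-0.  0.  0.] -> [ 0.431  -0.1799  0.0418]
```

send_rows --motion '[{"x":0,"y":0,"z":2,"rx":0,"ry":0,"rz":0,"jaw":0},{"x":0,"y":0,"z":2,"rx":0,"ry":0,"rz":0,"jaw":0},{"x":0,"y":0,"z":2,"rx":0,"ry":0,"rz":0,"jaw":0},{"x":0,"y":0,"z":2,"rx":0,"ry":0,"rz":0,"jaw":0},{"x":0,"y":0,"z":2,"rx":0,"ry":0,"rz":0,"jaw":0}]'

```text
clock: 20.5
tool_pos: [0.4323, -0.1793, 0.0969]
eef_rot: [-0.119, 0.993, 0.0, 0.001]
contact_force: [-0.1, -0.5, 0.7]
opening: 0.002
finger_force: 0.0
```

send_rows --motion '[{"x":0,"y":0,"z":1,"rx":0,"ry":0,"rz":0,"jaw":0},{"x":0,"y":0,"z":1,"rx":0,"ry":0,"rz":0,"jaw":0},{"x":0,"y":0,"z":1,"rx":0,"ry":0,"rz":0,"jaw":0},{"x":0,"y":0,"z":0.6,"rx":0,"ry":0,"rz":0,"jaw":0},{"x":0,"y":0,"z":0.6,"rx":0,"ry":0,"rz":0,"jaw":0}]'

```text
clock: 21.0
tool_pos: [0.4307, -0.1794, 0.0558]
eef_rot: [-0.119, 0.993, 0.0, -0.001]
contact_force: [-2.7, -0.4, 7.6]
opening: 0.008
finger_force: 3.4
```

send_rows --motion '[{"x":0,"y":0,"z":0.6,"rx":0,"ry":0,"rz":0,"jaw":0},{"x":0,"y":0,"z":0.6,"rx":0,"ry":0,"rz":0,"jaw":0},{"x":0,"y":0,"z":0.5,"rx":0,"ry":0,"rz":0,"jaw":0},{"x":0,"y":0,"z":0.1,"rx":0,"ry":0,"rz":0,"jaw":0},{"x":0,"y":0,"z":0,"rx":0,"ry":0,"rz":0,"jaw":0}]'

```text
clock: 21.5
tool_pos: [0.4293, -0.1797, 0.0415]
eef_rot: [-0.12, 0.993, -0.002, -0.001]
contact_force: [-12.7, -2.3, 46.9]
opening: 0.004
finger_force: 23.1
```

The pedal is firmly on its stop. I'll hold briefly and then lift off.

send_rows --motion '[{"x":0,"y":0,"z":0,"rx":0,"ry":0,"rz":0,"jaw":0},{"x":0,"y":0,"z":0,"rx":0,"ry":0,"rz":0,"jaw":0},{"x":0,"y":0,"z":-1,"rx":0,"ry":0,"rz":0,"jaw":0},{"x":0,"y":0,"z":-1,"rx":0,"ry":0,"rz":0,"jaw":0},{"x":0,"y":0,"z":-1,"rx":0,"ry":0,"rz":0,"jaw":0}]'

```text
clock: 22.0
tool_pos: [0.4335, -0.1787, 0.0692]
eef_rot: [-0.12, 0.993, 0.001, 0.002]
contact_force: [1.2, -0.1, 1.1]
opening: 0.007
finger_force: 0.0
```

send_rows --motion '[{"x":0,"y":0,"z":-3,"rx":0,"ry":0,"rz":0,"jaw":0},{"x":0,"y":0,"z":-4,"rx":0,"ry":0,"rz":0,"jaw":0},{"x":0,"y":0,"z":-4,"rx":0,"ry":0,"rz":0,"jaw":0},{"x":0,"y":0,"z":-4,"rx":0,"ry":0,"rz":0,"jaw":0},{"x":0,"y":0,"z":-2,"rx":0,"ry":0,"rz":0,"jaw":0}]'

```text
clock: 22.5
tool_pos: [0.4331, -0.1798, 0.2413]
eef_rot: [-0.119, 0.993, -0.001, 0.002]
contact_force: [-0.3, -0.7, -0.1]
opening: 0.004
finger_force: 0.0
```

send_rows --motion '[{"x":0,"y":0,"z":0,"rx":0,"ry":0,"rz":0,"jaw":0},{"x":0,"y":0,"z":0,"rx":0,"ry":0,"rz":0,"jaw":0},{"x":0,"y":0,"z":0,"rx":0,"ry":0,"rz":0,"jaw":0},{"x":0,"y":0,"z":0,"rx":0,"ry":0,"rz":0,"jaw":0},{"x":0,"y":0,"z":0,"rx":0,"ry":0,"rz":0,"jaw":0}]'

```text
clock: 23.0
tool_pos: [0.4307, -0.1796, 0.2379]
eef_rot: [-0.119, 0.993, 0.001, -0.001]
contact_force: [0.1, -0.1, 0.7]
opening: 0.005
finger_force: 0.0
```

Run:
```python
from pl import *
from plant import snapshot
sn=snapshot("side")["img"];tp=snapshot("top")["img"]
cv2.imwrite("pics/f.png",np.vstack([sn[60:400,180:560],tp[0:260,130:510]])[:,:,::-1])
```

```text
23.0 [ 0.4307 -0.1796  0.2379] [ 0.93  0.69 -1.06  2.01  0.78  0.91  1.26] [ 0.1 -0.1  0.7]
```

View pics/f.png

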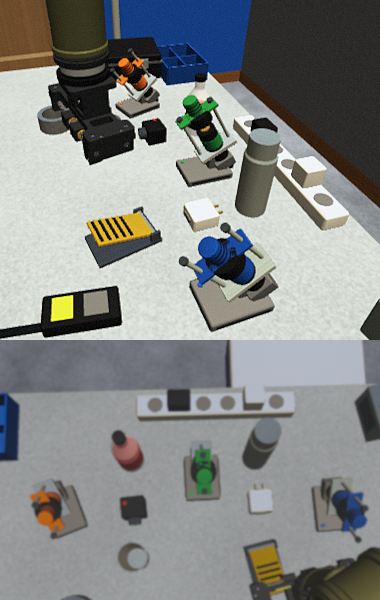

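The picture shows the pedal back up, the green cap off, orange and blue home, the bystanders in place and the arm clear of everything.

```bash
python3 -c "
from plant import *
print(finish_job())"
```

```text
the job is handed in; nothing more can be done
None
```

I pulled the green cap off to its stop, pressed the orange and blue caps home, pressed the pedal to its stop and let it come back up, then handed the job in at about 23 s; the last pictures showed the other items in place, and no verdict was returned.

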